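# Trip test of the balcony safety-switch box

## Task

Before the drill is put on charge, test the grey safety-switch box on the worktop: press the small round button (the test button) on its top fully down and let it come up again. Then press the large round button (the reset button) on the same box fully down and let it come up too.

Things in the scene. Friction and masses are not known exactly. Their poses are not given: they have to be found in the camera images.
- test_top (a point): Small test button: centre of the top of its round bare-metal cap, 24 mm across, in a round black bezel 40 mm across. It stands on the flat top of a fixed grey plastic box, 130 x 240 x 70 mm high, with two sockets in one long side; the two buttons are 120 mm apart, one near each end, either way round. Unpressed this point is 94 mm above the worktop; it moves down with the cap. z up.
- test (a joint): How far the small test button is pressed, m: 0 up (at rest), 0.008 fully down on its stop. The cap goes straight down, stands 12 mm above its bezel when up and 4 mm when down; a spring brings it back. It starts to move at 1.5 N and needs 5 N to be fully down.
- restart_top (a point): Large reset button: centre of the top of its round bare-metal cap, 44 mm across, in a round black bezel 60 mm across, at the other end of the same box's top. Unpressed this point is 94 mm above the worktop; it moves down with the cap. z up. The black battery charger on the robot's left has a button too, not part of the job.
- restart (a joint): How far the large reset button is pressed, m: 0 up (at rest), 0.008 fully down on its stop. The cap goes straight down, stands 12 mm above its bezel when up and 4 mm when down; a spring brings it back. It starts to move at 1.5 N and needs 5 N to be fully down.

How it is judged:
By the outcome, as a careful person would: the job done as asked, in the order asked, and still so for the second after the job is handed in, with the robot touching nothing.
It also fails if it takes over 32 s, if anything falls off the work surface, if the arm or the gripper's body presses on something with over 40 N, if the wrist force passes 120 N, or if a joint passes its speed limit or range.

## Robot

A 6-joint arm with a two-finger parallel gripper is mounted at the origin on the work surface. World frame = base frame: x ahead of the robot, y to its left, z up, the work surface at z = 0. Lengths are in m, angles in degrees, forces in N, time in s.
With the tool pointing down it reaches from about 0.4 to 0.825 m from the base axis. Payload 7 kg.
Tool frame: the origin (TCP) lies midway between the tips of the shut fingers; the grasp point (between the pads) lies 19 mm behind it (r.grasp_offset is the distance from the TCP to the grasp point, in m); z points along the fingers, x is the direction in which the jaws open and shut, and the axes are right-handed (so a half turn about z gives the same grasp; the last joint's range is limited). The gripper opens to 88 mm and grips with 3 to 60 N. Pads are 19 mm wide; open, the fingers measure 130 mm over their backs; the gripper's body (78 mm by 193 mm) begins 47 mm behind the grasp point.
Start: joints at [86.752, 20.546, 0.682, 0, -70.136, -16.507], TCP at [0.228, 0.635, 0.227] pointing down, gripper open.
Joint ranges: [-176.03, 176.03], [-82.01, 121.73], [-58.28, 71.71], [-173.87, 95.51], [-174.79, -0.11], [-173.66, 173.66]. Speed limits (degrees/s): [136.94, 136.94, 172.46, 180, 180, 180].

## Interface

Orientations are given as [roll, pitch, yaw] about the fixed x, y, z axes, in that order (R = Rz(yaw) Ry(pitch) Rx(roll)).
In Python, from plant import r gives the robot as it stands.
- The arm moves only by the tool step_arm, never from a script. Its argument "deltas" is a list of rows, each a list of 7 numbers: the turn, a rotation vector about the tool's x, y, z in rad, then the shift along the tool's x, y, z in mm, then the opening, from -1 (shut) to 1 (fully open), so that 0 is half open. In form: [[ax, ay, az, x, y, z, grip], ...]. A call has 1 to 10 rows; each row shifts and turns the pose as measured when the row begins, along the tool's axes as they then stand; what a row does not reach is not made up. A row lasts 1/10 s, in which the tool goes at most 50 mm and 8.59 degrees, less where a joint would pass 70% of its speed; a pose out of reach is approached as far as the arm can. A call with a gripper value outside its range is refused whole. The fingers move at their own pace and stop on an object; "squeeze" is the grip in N (left out, the last holds). Time passes only in rows, so rows that do not move let the fingers close. It gives the time, the measured TCP pose, the force and the opening at its end, in the units of the state.
- r.get_state(): the state, without advancing time (a new reading comes with each control period).
- r.capture(name): name is "scene" or "top" or "wrist"; returns the picture (400x640x3 uint8, red, green, blue); there is no depth.
- r.camera_info(name): a dict with "vertical_fov" (degrees; the focal length in pixels is half the picture's height over the tangent of half this angle, whatever the lens; pixels are square), "cx", "cy" (the principal point, pixels), "view" (4x4, takes a point from world to camera coordinates). Camera axes: x right, y down, z forward; pixel columns grow to the right and rows downward; lengths in m; the calibration is good to about 2 mm. A picture is of the moment at which its call begins: read the wrist's pose just before it. camera_info takes no time and is no camera call; for the wrist camera it gives the pose at the moment of the call.
- r.close_job(): hands the job in, once; it reports no verdict.
The state is a dict: "time_s": time; "joints": joint angles; "qd": joint speeds; "joint_torque": joint torques, N m; "tcp_pos": TCP position; "eef_rot": TCP orientation; "contact_force": force on the tool from outside, world axes, zero at the start; "moment": the same for the moment, N m; "gripper_width": finger opening in m.
Only numpy, scipy, OpenCV 4.12 (cv2) and the standard library are available. Lean on these libraries where they do the work, as an engineer would, in place of code of your own. Each camera call takes 0.05 s, during which the arm holds its last target.

## Working session

There is one attempt and no reset: what is moved stays moved. The work goes in short steps, Python scripts to look and compute and a tool call to move; the robot and the scene stay as the last step left them, time stands still between calls to the robot, and variables do not carry over. Pictures are saved under pics/ and viewed, and the job is handed in when it is done.

Besides the shell and the picture viewer there is one more tool, called by a JSON object that holds its "name" and its "arguments". step_arm: Moves the arm, as the interface text tells. Its arguments: {"type":"object","properties":{"deltas":{"type":"array","items":{"type":"array","items":{"type":"number"}}},"squeeze":{"type":"number"}},"required":["deltas"]}

```bash
mkdir -p pics
python3 - <<'E'
from plant import r
import cv2
for n in ["scene","top"]:
    cv2.imwrite(f"pics/{n}0.png",r.capture(n)[:,:,::-1]); i=r.camera_info(n); print(n,i)
print(r.get_state())
E
```

```text
scene {'vertical_fov': 43.45847727998269, 'cx': 329.7003421638697, 'cy': 193.02286147969772, 'view': array([[-0.75387148,  0.65699892,  0.00549677,  0.42002044],
       [ 0.55961317,  0.6464651 , -0.51857108, -0.28238966],
       [-0.34425411, -0.38785988, -0.85501685,  0.97564876],
       [ 0.        ,  0.        ,  0.        ,  1.        ]])}
top {'vertical_fov': 47.59286889956993, 'cx': 318.31351412196693, 'cy': 196.28826002128642, 'view': array([[-0.01391509, -0.99930689,  0.03452692,  0.02679308],
       [-0.99706916,  0.01126943, -0.07567091,  0.56751853],
       [ 0.07522936, -0.0354787 , -0.9965349 ,  0.72820923],
       [ 0.        ,  0.        ,  0.        ,  1.        ]])}
{'time_s': 0.1, 'joints': array([ 8.67532863e+01,  2.05883036e+01,  6.38998660e-01, -1.64781980e-02,
       -7.01336653e+01, -1.65072097e+01]), 'qd': array([ 0.05178835, -0.08254045,  0.12593861,  0.12861342,  0.01883773,
       -0.05629932]), 'joint_torque': array([-1.04053699e-03, -5.84167492e+01,  2.93753350e+01,  7.01580226e+00,
        1.02075341e-02, -5.02910098e-05]), 'tcp_pos': array([0.22802011, 0.63487332, 0.22570915]), 'eef_rot': array([-1.79991276e+02, -8.39524394e-02, -1.09759541e+02]), 'contact_force': array([-0.08649519, -0.80701649, -0.71248144]), 'moment': array([-0.0550428 ,  0.04143786, -0.02984726]), 'gripper_width': 0.08775708445519376}
```

View pics/scene0.png

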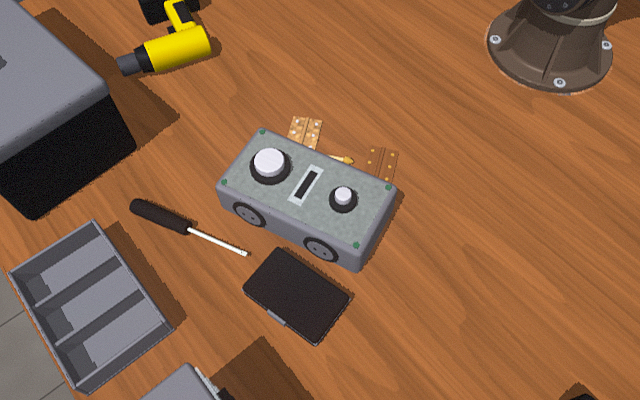

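View pics/top0.png

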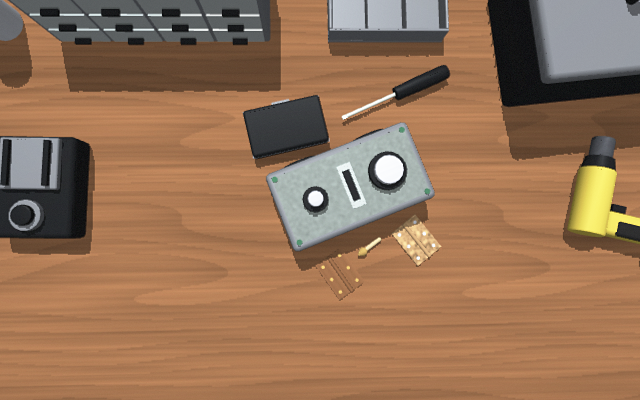

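The scene picture shows the box centred near (307,195), with the large button at (269,162) and the small one at (343,195). In the top picture the small one is at (315,198) and the large one at (388,170). Next I'll locate both precisely.

```bash
cat > h.py <<'E'
import numpy as np, cv2
def ray(i,u,v):
    f=200/np.tan(np.radians(i['vertical_fov']/2)); V=i['view']; R=V[:3,:3]; c=-R.T@V[:3,3]
    return c, R.T@np.array([(u-i['cx'])/f,(v-i['cy'])/f,1])
def onz(i,u,v,z):
    c,d=ray(i,u,v); return c+d*(z-c[2])/d[2]
def pix(i,p):
    f=200/np.tan(np.radians(i['vertical_fov']/2)); q=i['view'][:3,:3]@p+i['view'][:3,3]
    return f*q[0]/q[2]+i['cx'],f*q[1]/q[2]+i['cy']
def blobs(im,x0,y0,x1,y1,t=200):
    m=(im.min(2)>t).astype(np.uint8); n,l,s,c=cv2.connectedComponentsWithStats(m)
    return [(c[k].round(1),s[k]) for k in range(1,n) if s[k][4]>60 and x0<c[k][0]<x1 and y0<c[k][1]<y1]
E
python3 - <<'E'
from h import *
from plant import r
for n,b in [("scene",(210,120,400,270)),("top",(260,120,440,250))]:
    i=r.camera_info(n); im=cv2.imread(f"pics/{n}0.png")
    for t in (200,235):
      for c,s in blobs(im,*b,t=t): print(n,t,c,s,onz(i,*c,.094).round(4))
E
```

```text
scene 200 [268.3 160. ] [254 148  29  25 560] [ 0.6026 -0.0827  0.094 ]
scene 200 [305.5 184.1] [289 165  34  39 236] [ 0.5883 -0.0163  0.094 ]
scene 200 [342.6 193.7] [335 187  16  14 167] [0.5597 0.0292 0.094 ]
scene 200 [217.3 241.7] [188 228  59  28 198] [ 0.7315 -0.0231  0.094 ]
scene 235 [214.6 240.5] [188 228  53  26 126] [ 0.7332 -0.0269  0.094 ]
top 200 [389.  168.8] [375 155  29  28 603] [ 0.6026 -0.0848  0.094 ]
top 200 [350.8 184.6] [336 162  30  46 387] [ 0.5793 -0.0267  0.094 ]
top 200 [315.2 197.9] [308 191  15  15 172] [0.5599 0.0269 0.094 ]
top 235 [389.1 168.7] [376 156  27  27 581] [ 0.6028 -0.085   0.094 ]
top 235 [343.5 170.8] [337 163  15  23 106] [ 0.6002 -0.0161  0.094 ]
top 235 [315.3 197.7] [309 191  14  14 154] [0.5602 0.0268 0.094 ]
```

```bash
cat >> h.py <<'E'
from scipy.spatial.transform import Rotation as Ro
def delta(s,t):
    R=Ro.from_euler('xyz',s['eef_rot'],degrees=True)
    return R.inv().apply(np.array(t)-s['tcp_pos'])*1000, (R.inv()*Ro.from_euler('xyz',[180,0,s['eef_rot'][2]],degrees=True)).as_rotvec()
E
python3 - <<'E'
from h import *
from plant import r
s=r.get_state(); print(delta(s,[.560,.028,.15]))
i=r.camera_info("top")
print(onz(i,25,215,.08),onz(i,88,240,.0),onz(i,90,145,.0))
E
```

```text
(array([ 458.795451  , -517.5889364 ,   76.46029161]), array([-1.52263540e-04, -1.46524648e-03,  1.11551828e-07]))
[0.54044251 0.45753976 0.08      ] [0.50107146 0.40179877 0.        ] [0.66034073 0.40229114 0.        ]
```

{"name": "step_arm", "arguments": {"deltas": [[0,0,0,32,-36,0,-1],[0,0,0,32,-36,0,-1],[0,0,0,32,-36,0,-1],[0,0,0,32,-36,0,-1],[0,0,0,32,-36,0,-1],[0,0,0,32,-36,0,-1],[0,0,0,32,-36,0,-1],[0,0,0,32,-36,0,-1],[0,0,0,32,-36,0,-1],[0,0,0,32,-36,0,-1]], "squeeze": 20}}

```text
time_s: 1.1
tcp_pos: [0.4619, 0.1999, 0.2225]
eef_rot: [-180.0, -0.5, -109.2]
contact_force: [0.3, 0.9, -0.8]
gripper_width: 0.0133
```

Run:
```python
from h import *
from plant import r
s=r.get_state(); print(s['time_s'],s['tcp_pos'],s['eef_rot'],s['contact_force'],s['gripper_width'],delta(s,[.560,.028,.15]))
```

```text
1.1 [0.46185482 0.19991997 0.22252753] [-179.98682607   -0.45341403 -109.24063991] [ 0.27233612  0.94649582 -0.84428359] 0.013328808831292374 (array([ 129.39658873, -149.3000458 ,   73.58814005]), array([-2.29927239e-04, -7.91356771e-03,  9.09777140e-07]))
```

{"name": "step_arm", "arguments": {"deltas": [[0,-0.008,0,32,-37,10,-1],[0,0,0,32,-37,10,-1],[0,0,0,30,-35,10,-1],[0,0,0,25,-30,10,-1],[0,0,0,8,-8,5,-1],[0,0,0,0,0,0,-1]]}}

```text
time_s: 1.7
tcp_pos: [0.5605, 0.0218, 0.1759]
eef_rot: [179.9, 0.0, -109.6]
contact_force: [-0.3, -0.3, 0.1]
gripper_width: 0.0002
```

Run:
```python
from h import *
from plant import r
i=r.camera_info("wrist")
s=r.get_state(); print(s['time_s'],s['tcp_pos'],s['eef_rot'],s['contact_force'],s['gripper_width'],delta(s,[.560,.028,.105]))
im=r.capture("wrist"); cv2.imwrite("pics/w1.png",im[:,:,::-1])
for c,q in blobs(im,0,0,640,400,200): print(c,q,onz(i,*c,.094).round(4))
cv2.imwrite("pics/s1.png",r.capture("scene")[:,:,::-1])
```

```text
1.7 [0.56053259 0.02176939 0.17590852] [ 1.79949240e+02  3.56713008e-02 -1.09572652e+02] [-0.28245781 -0.32368444  0.09319249] 0.00020227336570359755 (array([-5.64802797,  2.52626007, 70.91431484]), array([8.85924320e-04, 6.22581606e-04, 2.75780120e-07]))
[334.2  23.3] [313   0  47  48 324] [ 0.6937 -0.0385  0.094 ]
[209.2  55. ] [198  47  23  17  66] [0.7059 0.0608 0.094 ]
[422.7 116.9] [ 397   91   52   53 2140] [ 0.6043 -0.0858  0.094 ]
[361.6 159. ] [ 330  124   65   71 1152] [ 0.5879 -0.0276  0.094 ]
[314.5 205.8] [303 194  24  24 463] [0.5616 0.0253 0.094 ]
[268.  393.7] [252 377  29  23 131] [0.3689 0.1512 0.094 ]
[145.7 393.4] [  60  382  170   18 2035] [0.4158 0.2818 0.094 ]
[370.6 395.7] [361 385  21  15  99] [0.327  0.0424 0.094 ]
```

View pics/w1.png

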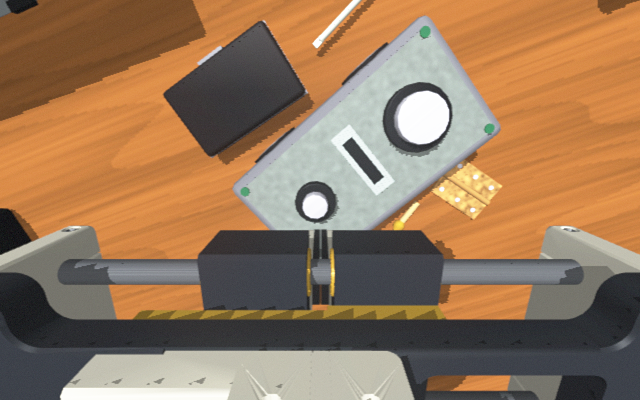

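View pics/s1.png

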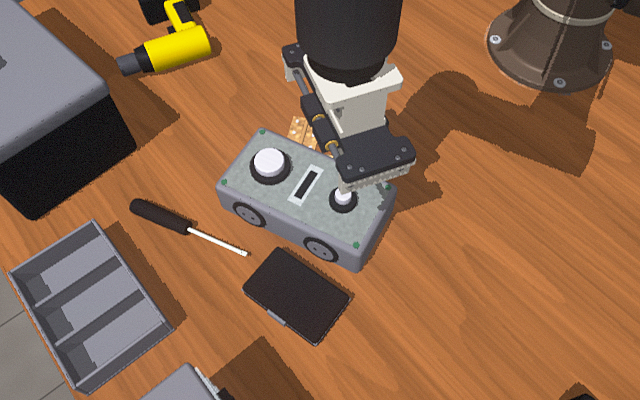

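Wrist picture: small cap at (314,206), large cap at (423,117). The rays agree with the other views to within 2–3 mm. The averages are small (0.560, 0.027) and large (0.603, -0.085). The gripper is shut and sits above the small button, so I'll descend.

{"name": "step_arm", "arguments": {"deltas": [[0,0,0,-5,2,30,-1],[0,0,0,0,0,25,-1],[0,0,0,0,0,10,-1],[0,0,0,0,0,0,-1]]}}

```text
time_s: 2.2
tcp_pos: [0.5608, 0.0341, 0.1137]
eef_rot: [-179.7, 0.3, -109.1]
contact_force: [-0.3, 0.1, 0.4]
gripper_width: 0.0001
```

Run:
```python
from h import *
from plant import r
s=r.get_state(); print(s['time_s'],s['tcp_pos'],s['eef_rot'],s['contact_force'],delta(s,[.5604,.0268,.094]))
```

```text
2.2 [0.56077238 0.03414635 0.1136569 ] [-179.71104553    0.31731107 -109.13063145] [-0.31882356  0.05567545  0.35470959] (array([ 7.17142777, -1.95679062, 19.62760456]), array([-5.04319392e-03,  5.53811120e-03, -1.39649497e-05]))
```

{"name": "step_arm", "arguments": {"deltas": [[-0.005,0.005,0,6,-2,5,-1],[0,0,0,0,0,0,-1],[0,0,0,0,0,0,-1]]}}

```text
time_s: 2.5
tcp_pos: [0.562, 0.0291, 0.1112]
eef_rot: [-179.8, 0.1, -109.0]
contact_force: [0.1, -0.1, -0.4]
gripper_width: 0.0007
```

Run:
```python
from h import *
from plant import r
s=r.get_state(); print(s['time_s'],s['tcp_pos'],s['eef_rot'],s['contact_force'],delta(s,[.5604,.0268,.094]))
```

```text
2.5 [0.56199581 0.02911532 0.11124755] [-1.79840003e+02  1.20962170e-01 -1.08969742e+02] [ 0.05745832 -0.06223934 -0.44891485] (array([ 2.74472727,  0.80464725, 17.23961475]), array([-2.79247290e-03,  2.11118676e-03, -2.94771891e-06]))
```

Now 2–3 mm off; I'll correct that and go down in small steps.

{"name": "step_arm", "arguments": {"deltas": [[-0.003,0.002,0,3,1,8,-1],[0,0,0,0,0,4,-1],[0,0,0,0,0,0,-1]]}}

```text
time_s: 2.8
tcp_pos: [0.5607, 0.0264, 0.0997]
eef_rot: [-179.9, 0.1, -109.0]
contact_force: [-0.0, -0.1, -0.1]
gripper_width: 0.0007
```

Run:
```python
from h import *
from plant import r
s=r.get_state(); print(s['time_s'],s['tcp_pos'],s['eef_rot'],s['contact_force'],delta(s,[.5604,.0268,.094]))
cv2.imwrite("pics/s2.png",cv2.resize(r.capture("scene")[120:280,200:420,::-1],None,fx=3,fy=3))
```

```text
2.8 [0.56070874 0.02638235 0.09966201] [-1.79913731e+02  9.11630389e-02 -1.09000730e+02] [-0.03374112 -0.12373182 -0.10555209] (array([-0.28537084,  0.43642064,  5.66181678]), array([-1.50568489e-03,  1.59109489e-03, -1.19784424e-06]))
```

View pics/s2.png

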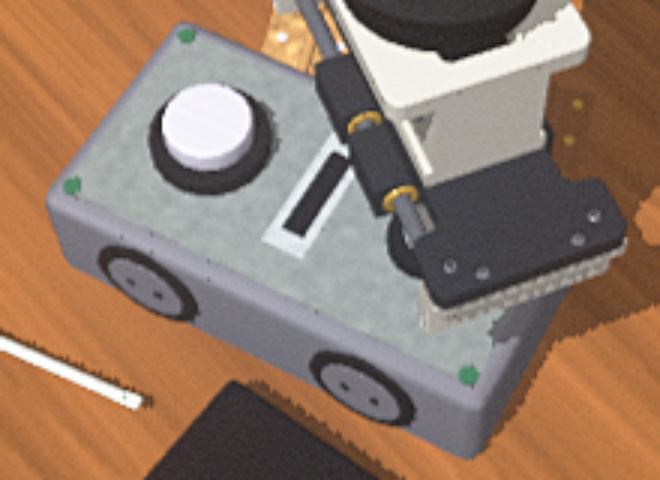

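The crop shows the hand just above the small button, hiding the cap. The measured pose is centred to within 0.5 mm, so I'll press.

{"name": "step_arm", "arguments": {"deltas": [[0,0,0,0,0,4,-1],[0,0,0,0,0,4,-1],[0,0,0,0,0,4,-1]]}}

```text
time_s: 3.15
tcp_pos: [0.5611, 0.0264, 0.0878]
eef_rot: [-179.9, 0.1, -109.0]
contact_force: [-1.0, 0.7, 4.4]
gripper_width: 0.0004
```

Run:
```python
from h import *
from plant import r
s=r.get_state(); print(s['time_s'],s['tcp_pos'],s['eef_rot'],s['contact_force'],delta(s,[.5604,.0268,.086]))
```

```text
3.15 [0.56108298 0.0264238  0.08782354] [-1.79865871e+02  1.17849318e-01 -1.08995570e+02] [-0.97519882  0.74502958  4.44078627] (array([-0.12965492,  0.77251022,  1.82200793]), array([-2.34099195e-03,  2.05685768e-03, -2.40754558e-06]))
```

{"name": "step_arm", "arguments": {"deltas": [[0,0,0,0,0,3,-1],[0,0,0,0,0,3,-1]]}}

```text
time_s: 3.35
tcp_pos: [0.5615, 0.0263, 0.0855]
eef_rot: [-179.8, 0.1, -108.9]
contact_force: [-19.3, 4.6, 47.8]
gripper_width: 0.0006
```

It's hard on the stop, at 48 N. Lifting.

{"name": "step_arm", "arguments": {"deltas": [[0,0,0,0,0,-15,-1],[0,0,0,0,0,-20,-1],[0,0,0,0,0,-20,-1],[0,0,0,0,0,0,-1],[0,0,0,0,0,0,-1]]}}

```text
time_s: 3.85
tcp_pos: [0.562, 0.0269, 0.1427]
eef_rot: [-179.7, 0.1, -108.8]
contact_force: [0.6, -0.1, -0.3]
gripper_width: 0.0001
```

Run:
```python
from h import *
from plant import r
i=r.camera_info("wrist")
s=r.get_state(); print(s['time_s'],s['tcp_pos'],s['eef_rot'],s['contact_force'],delta(s,[.603,-.0847,.115]))
im=r.capture("wrist"); cv2.imwrite("pics/w3.png",im[:,:,::-1])
for c,q in blobs(im,0,0,640,400,200): print(c,q,onz(i,*c,.094).round(4))
cv2.imwrite("pics/s3.png",cv2.resize(r.capture("scene")[120:280,200:420,::-1],None,fx=3,fy=3))
```

```text
3.85 [0.56197542 0.0268881  0.14273621] [-1.79664968e+02  1.39448461e-01 -1.08815026e+02] [ 0.60936824 -0.13954762 -0.32033541] (array([ 92.46159485, -74.65898767,  27.94829393]), array([-5.84741405e-03,  2.43382784e-03, -7.11582334e-06]))
[338.3  19.1] [320   0  41  40 303] [ 0.6893 -0.0306  0.094 ]
[203.6  46. ] [191  36  26  21  89] [0.7035 0.06   0.094 ]
[447.5 118.2] [ 418   88   60   62 2857] [ 0.6045 -0.0856  0.094 ]
[374.2 165.2] [ 338  126   73   80 1456] [ 0.5888 -0.0267  0.094 ]
[320.3 217.6] [307 205  28  25 570] [0.5623 0.0251 0.094 ]
[267.9 393.6] [251 375  30  25 131] [0.4071 0.1319 0.094 ]
[148.2 393.1] [  60  381  171   19 2110] [0.445 0.242 0.094]
[371.1 395.2] [361 381  25  19 111] [0.373  0.0375 0.094 ]
```

View pics/s3.png

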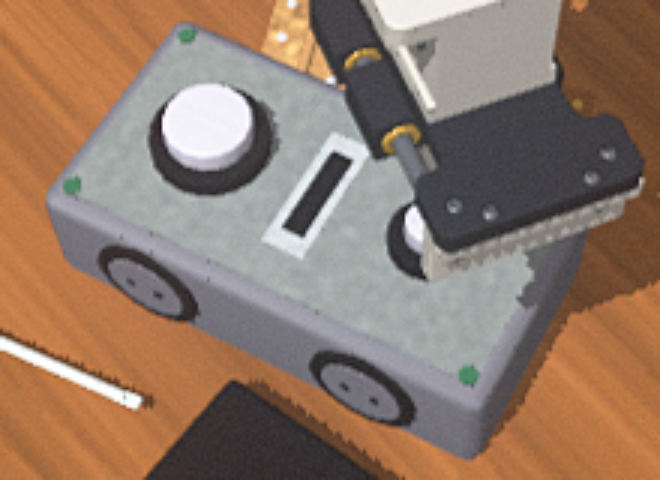

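The crop shows the small cap (about (418,230)) standing up in its bezel again. The force of 4.4 N at 6 mm and the hard stop at 85.5 mm match a full press. On to the large button.

{"name": "step_arm", "arguments": {"deltas": [[-0.005,0.002,0,30,-25,0,-1],[0,0,0,30,-25,0,-1],[0,0,0,25,-20,5,-1],[0,0,0,4,-3,5,-1],[0,0,0,0,0,0,-1],[0,0,0,0,0,0,-1]]}}

```text
time_s: 4.55
tcp_pos: [0.6017, -0.0837, 0.1266]
eef_rot: [179.6, -0.2, -108.7]
contact_force: [0.3, -0.0, -0.8]
gripper_width: 0.0003
```

Run:
```python
from h import *
from plant import r
s=r.get_state(); print(s['time_s'],s['tcp_pos'],s['eef_rot'],s['contact_force'],delta(s,[.603,-.0847,.094]))
```

```text
4.55 [ 0.60167087 -0.08367764  0.12656634] [ 179.62307784   -0.19542737 -108.67303497] [ 0.28031407 -0.01695052 -0.77989456] (array([ 0.4319162 , -1.80070953, 32.55686145]), array([ 6.57852642e-03, -3.41083870e-03, -1.12191976e-05]))
```

{"name": "step_arm", "arguments": {"deltas": [[0.006,-0.003,0,0,-2,14,-1],[0,0,0,0,0,10,-1],[0,0,0,0,0,4,-1],[0,0,0,0,0,0,-1]]}}

```text
time_s: 4.95
tcp_pos: [0.6028, -0.0813, 0.0978]
eef_rot: [180.0, -0.0, -108.5]
contact_force: [0.0, -0.1, 0.3]
gripper_width: 0.0005
```

{"name": "step_arm", "arguments": {"deltas": [[0,0,0,3,-1,0,-1],[0,0,0,0,0,0,-1]]}}

```text
time_s: 5.15
tcp_pos: [0.6031, -0.0839, 0.0985]
eef_rot: [180.0, -0.0, -108.4]
contact_force: [-0.2, -0.1, 0.2]
gripper_width: 0.0005
```

{"name": "step_arm", "arguments": {"deltas": [[0,0,0,0,0,4,-1],[0,0,0,0,0,4,-1],[0,0,0,0,0,3,-1]]}}

```text
time_s: 5.45
tcp_pos: [0.6038, -0.0839, 0.0885]
eef_rot: [-179.9, 0.0, -108.4]
contact_force: [-1.1, -0.6, 4.5]
gripper_width: 0.0005
```

{"name": "step_arm", "arguments": {"deltas": [[0,0,0,0,0,3,-1],[0,0,0,0,0,3,-1]]}}

```text
time_s: 5.65
tcp_pos: [0.6041, -0.084, 0.0856]
eef_rot: [-179.8, 0.0, -108.3]
contact_force: [-15.6, 6.9, 43.7]
gripper_width: 0.0005
```

On the stop at 44 N. Lifting clear.

{"name": "step_arm", "arguments": {"deltas": [[0,0,0,0,0,-15,-1],[0,0,0,0,0,-25,-1],[0,0,0,0,0,-30,-1],[0,0,0,0,0,-30,-1],[0,0,0,0,0,0,-1],[0,0,0,0,0,0,-1]]}}

```text
time_s: 6.25
tcp_pos: [0.6044, -0.084, 0.1888]
eef_rot: [-179.7, 0.0, -108.3]
contact_force: [-0.1, 0.8, 0.1]
gripper_width: 0.0005
```

Run:
```python
from h import *
from plant import r
s=r.get_state(); print(s['time_s'],s['tcp_pos'],s['contact_force'])
im=r.capture("wrist"); cv2.imwrite("pics/w4.png",im[:,:,::-1])
cv2.imwrite("pics/s4.png",cv2.resize(r.capture("scene")[100:280,180:420,::-1],None,fx=3,fy=3))
```

```text
6.25 [ 0.60438517 -0.0839721   0.1888209 ] [-0.06623226  0.76553571  0.07498297]
```

View pics/s4.png

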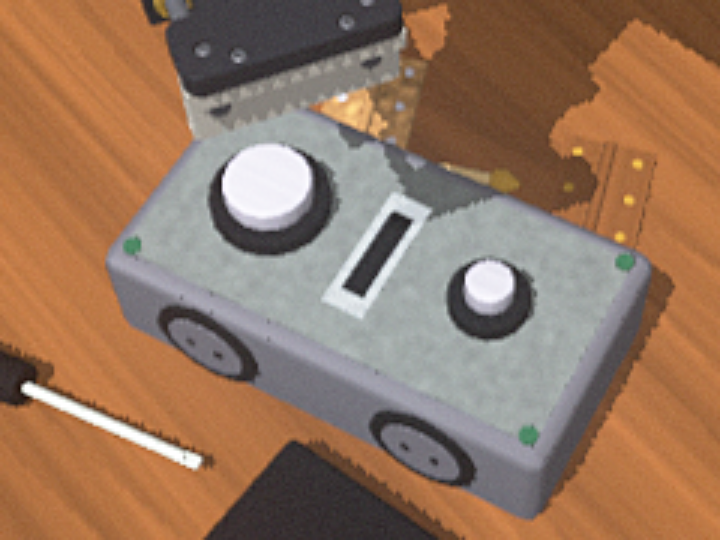

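View pics/w4.png

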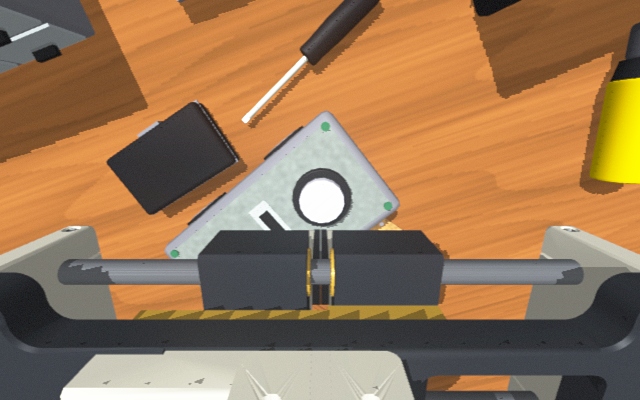

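Both caps stand up out of their bezels: large at (268,185) and small at (490,287) in the scene crop. The gripper is clear of everything, so I'll hand in.

```bash
python3 -c "
from plant import r
print(r.close_job())"
```

```text
the job is handed in; nothing more can be done
None
```

I pressed the small test button fully down and let it come up, then did the same with the large reset button. The job is handed in; it took about 6.4 s of the 32 s allowed.

- **Test button:** the spring force was 4.4 N about 6 mm into the press. It then stopped hard at a tip height of 85.5 mm with 48 N of vertical force (fully down is 86 mm).
- **Reset button:** the spring force was 4.5 N about 5.5 mm into the press. It then stopped hard at 85.6 mm with 44 N.
- **Last checks:** the final scene picture shows both caps up. The gripper is about 95 mm above the caps, and the contact force is near zero.
- **Disagreements:** the cameras differed by 2–3 mm on the button positions, so I used the averages. The forces on the stops were well above the 5 N needed. They came from the closed fingertips rather than the gripper's body, and wrist force stayed below its 120 N limit in every reading.

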